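# Set the air regulator to its mark and lock it

### The arm

A 6-joint arm with a two-finger parallel gripper is mounted at the origin on a cart in front of the work surface, level with it; the furniture and walls round the work are solid. World frame = base frame: x ahead of the robot, y to its left, z up, the work surface at z = 0. Lengths are in m, angles in rad, forces in N, time in s.
With the tool pointing down it reaches from about 0.375 to 0.9 m from the base axis. Payload 3.1 kg.
Tool frame: the origin (TCP) lies midway between the tips of the shut fingers; the grasp point (between the pads) lies 19 mm behind it (manip.grasp_offset is the distance from the TCP to the grasp point, in m); z points along the fingers, y is the line along which they close (so a half turn about z gives the same grasp; the last joint's range is limited). The gripper opens to 85 mm and grips with 20 to 120 N. Pads are 22 mm wide; open, the fingers measure 114 mm over their backs; the gripper's body (76 mm by 85 mm) begins 54 mm behind the grasp point. The pads swing forward as they close: fully open they stand 13 mm farther back than shut.
Start: joints at [-1.446, 0.527, 1.433, -0, 1.181, -0.178], TCP at [0.187, -0.596, 0.231] pointing down, gripper open.
Joint ranges: [-3.08, 3.08], [-0.75, 2.2], [0.22, 2.44], [-1.43, 4.57], [0, 2.65], [-2.85, 2.85]. Speed limits (rad/s): [2.79, 2.79, 3.14, 3.14, 3.14, 3.14].

### API

Orientations are given as a unit quaternion [x, y, z, w].
In Python, from station import sensors, cams, order, manip gives the robot as it stands.
- The arm moves only by the tool move_arm, never from a script. Its argument "targets" is a list of rows, each an object of numbers: "dx", "dy", "dz": the shift along the world's x, y, z normalised to -1 to 1, where 1 is 25 mm; "rx", "ry", "rz": the turn, a rotation vector about the world's x, y, z normalised to -1 to 1, where 1 is 30 degrees. A call has exactly 10 rows; each row shifts and turns the commanded pose from where the row before left it; what a row does not reach is not made up. A row lasts 1/8 s, in which the tool goes at most 62.5 mm and 10.7 degrees, less where a joint would pass 70% of its speed; a pose out of reach is approached as far as the arm can. A call with a number of a shift or a turn outside -1 to 1 is refused whole. A call with a gripper value outside its range is refused whole. "claw" is the opening in per cent of the stroke, from 0 (shut) to 100 (fully open), set as the call begins (left out, the last holds). The fingers move at their own pace and stop on an object; "newtons" is the grip in N (left out, the last holds). Time passes only in rows, so rows that do not move let the fingers close, or fill a call up. It gives the time, the measured TCP pose, the force, the opening and the grip force at its end, in the units of the state.
- sensors.sense(): the state, without advancing time (a new reading comes with each control period).
- cams.snapshot(name): name is "side" or "top"; returns the picture (420x560x3 uint8, red, green, blue); there is no depth.
- cams.camera_model(name): a dict with "fx", "fy", "cx", "cy" (pixels), "distortion" ([k1, k2, p1, p2, k3] as OpenCV has them; the pictures are not rectified), "extrinsics" (4x4, takes a point from world to camera coordinates). Camera axes: x right, y down, z forward; pixel columns grow to the right and rows downward; lengths in m; the calibration is good to about 2 mm. A picture is of the moment at which its call begins. camera_model takes no time and is no camera call.
- order.sign_off(): hands the job in; it is judged then, once.
The state is a dict: "t": time; "q": joint angles; "qd": joint speeds; "tau": joint torques, N m; "tcp_pos": TCP position; "tool_rot": TCP orientation; "force": force on the tool from outside, world axes, zero at the start; "ft_torque": the same for the moment, N m; "finger_gap": opening from 0.0 (shut) to 1.0 (fully open); "gripper_force": force on a finger pad.
Only numpy, scipy, OpenCV 4.12 (cv2) and the standard library are available. Lean on these libraries where they do the work, as an engineer would, in place of code of your own. Each camera call takes 0.05 s, during which the arm holds its last target. There are 200 camera calls.

### The job

Set the dispersing-air regulator on the bench: push its knob down against the spring, turn it clockwise until its pointer stands at the long mark on the dial and let it click up there. Then slide the steel lock fully home round the knob's neck so that the setting cannot be changed, and leave the things standing round the regulator where they are.

Things in the scene. Friction and masses are not known exactly. Their poses are not given: they have to be found in the camera images.
- regulator: Air regulator fixed to the bench: foot plate 84 x 226 x 6 mm, round aluminium bonnet 78 mm wide, its flat dial top 48 mm high. Origin on the knob's vertical axis at bench height, z up. +y points to a small round gauge (76 mm from the axis, 35 mm high), -y to the lock on a guide block (y -38 to -116 mm, 46 mm wide, 54 mm high with its lips). A brass inlet stub stands out to +x.
- mark (a point): The long mark: a black radial bar 12 mm long and 3 mm wide on the dial's edge, the only long one among short thin ticks, straight towards regulator +y (on the gauge's side). Point at the dial's top, 36 mm from the axis.
- knob_wing (a point): Centre of the knob's black wing, the part to grip: 40 mm long, 10 mm thick, 26 mm high (13 mm below to 13 mm above this point). It stands on a round skirt, 48 mm wide and 6 mm thick. The point's x axis runs along the wing towards the pointer (nose on the skirt's rim, white line on the wing's top). With the knob up the point is 75 mm above the bench.
- knob_turn (a joint): Turn of the knob, rad, growing clockwise from above, 0 to 2.75; 2.30 = pointer at the long mark (towards regulator +y). Starts at 0.05 to 0.55, turns freely only to 0.62; from there only while pushed down at least 4.5 mm (see knob_press). At the mark, within 0.08 rad, it springs up with a click once not held down, and is then stopped from turning. Light friction, about 0.05 Nm.
- knob_press (a joint): How far the knob is pushed down, m: 0 = up, 0.0075 = bottomed. The spring takes about 5 N to start and 11 N at the bottom. Between 0.8 rad and the mark, and past the mark, a cam keeps the knob down by itself at 0.0045, also when released.
- lock_lug (a point): Centre of the lock's upright steel lug, to push or grip: 30 mm wide (regulator x), 10 mm thick along the slide, from 14 mm below to 12 mm above this point, on the lock's 4 mm fork plate. 67.5 mm above the bench; 86 mm from the knob's axis with the lock open. The fork's two tines point to the knob and pass either side of its flatted neck, under its skirt.
- lock (a joint): Slide of the lock in m towards the knob (regulator +y): 0 = open, 0.036 = fully home at its stop. It starts between 0 and 0.003, slides with about 1.5 N of friction and stays where it is left. It goes past about 0.010 only when the knob is up, and past about 0.024 only when the knob is at the mark.
- by_vial_1: Glass sample vial with black cap, 27 mm in diameter, 56 mm high, upright behind the regulator; to be left alone. Origin at its underside.
- by_weight_100: Brass weight with a knob, 25 mm in diameter, 30 mm high, behind the regulator; to be left alone. Origin at its underside.
- by_bolt_m8: Steel bolt standing on its head, 13 x 15 x 35 mm, near the gauge; to be left alone. Origin at its underside.
- by_tc_plug_1: Small flat thermocouple plug, 16 x 36 x 10 mm, in front of the regulator; to be left alone. Origin at its underside.
- by_jar_3: White sample jar, 52 mm in diameter, 67 mm high, upright on the left; to be left alone. Origin at its underside.
- by_tape_grey: Roll of tape lying flat, 72 mm in diameter, 19 mm high, on the right; to be left alone. Origin at its underside.

How it is judged:
By the outcome, as a careful person would: the job done as asked, in the order asked, and still so for the second after the job is handed in, with the robot touching nothing.
It also fails if it takes over 64 s, if anything falls off the work surface, if the arm or the gripper's body presses on something with over 40 N, if the wrist force passes 120 N, or if a joint passes its speed limit or range.

## Working session

There is one attempt and no reset: what is moved stays moved. The work goes in short steps, Python scripts to look and compute and a tool call to move; the robot and the scene stay as the last step left them, time stands still between calls to the robot, and variables do not carry over. Pictures are saved under pics/ and viewed, at most 10 in all, crops included, and the job is handed in when it is done.

Besides the shell and the picture viewer there is one more tool, called after "Request:" in YAML: its name, and indented under it one key for each argument. move_arm: Moves the arm, as the interface text tells. Scaled input: -1 to 1 covers 25 mm each way for a shift and 30 degrees each way for a turn. Its arguments: {"type":"object","properties":{"targets":{"type":"array"},"claw":{"type":"number"},"newtons":{"type":"number"}},"required":["targets"]}

```bash
ls; mkdir -p pics; cat > look.py <<'E'
import cv2,sys
from station import sensors,cams
for n in ("top","side"):
    im=cams.snapshot(n); cv2.imwrite(f"pics/{n}_{sys.argv[1]}.png",im[:,:,::-1])
E
python3 look.py 0; python3 -c "
from station import sensors,cams,manip
print(sensors.sense());print(cams.camera_model('top'));print(cams.camera_model('side'));print(manip.grasp_offset)"
```

```text
pics
{'t': 0.1, 'q': array([-1.44551434e+00,  5.28373552e-01,  1.43377994e+00, -2.50289185e-05,
        1.18142922e+00, -1.78494428e-01]), 'qd': array([ 0.00080612, -0.00164552, -0.0046713 , -0.00023473, -0.00040734,
        0.00061236]), 'tau': array([ 6.24060958e-04, -4.43303454e+01, -1.78586715e+01, -2.85099877e-04,
        3.84728221e-03, -1.15938022e-05]), 'tcp_pos': array([ 0.18689519, -0.5957149 ,  0.23042944]), 'tool_rot': array([ 9.88485935e-01,  1.51309501e-01,  1.49019516e-05, -9.94985864e-04]), 'force': array([ 0.53541139,  0.1729636 , -0.64364722]), 'ft_torque': array([ 0.01138173,  0.00683133, -0.00365271]), 'gripper_force': 0.0, 'finger_gap': 1.002897788710501}
{'fx': 415.6340082239779, 'fy': 415.6340082239779, 'cx': 285.03479966655334, 'cy': 205.17747692084157, 'distortion': array([-0.01904402,  0.        ,  0.        ,  0.        ,  0.        ]), 'extrinsics': array([[-0.02959872, -0.99953644,  0.00712828, -0.02745739],
       [-0.99842529,  0.02922433, -0.047884  ,  0.56204966],
       [ 0.04765348, -0.00853436, -0.99882747,  1.08097549],
       [ 0.        ,  0.        ,  0.        ,  1.        ]])}
{'fx': 513.7057842072288, 'fy': 513.7057842072288, 'cx': 277.9673398011132, 'cy': 211.15156312192704, 'distortion': array([-0.17588689,  0.        ,  0.        ,  0.        ,  0.        ]), 'extrinsics': array([[ 0.9973521 ,  0.0690331 ,  0.02287408, -0.57119274],
       [ 0.0560167 , -0.52864846, -0.84699052,  0.01761118],
       [-0.04637803,  0.8460291 , -0.53111566,  1.21455628],
       [ 0.        ,  0.        ,  0.        ,  1.        ]])}
0.0187
```

View pics/top_0.png

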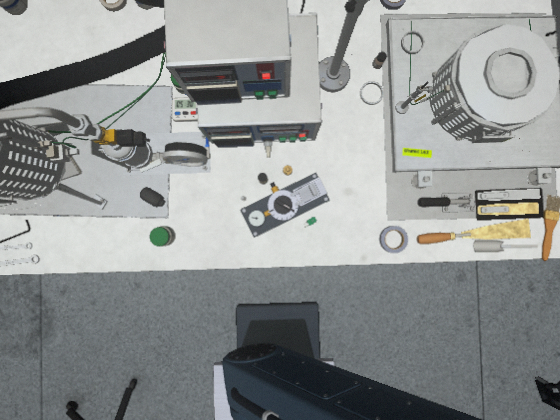

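View pics/side_0.png

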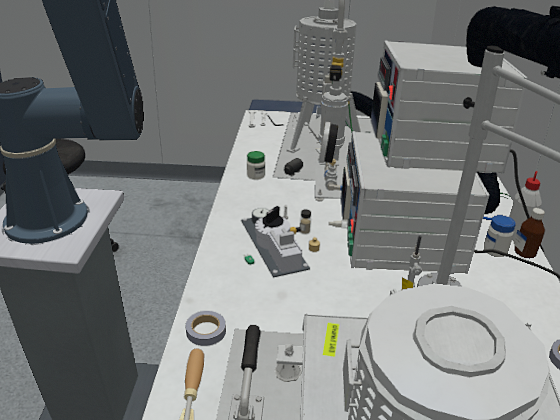

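The top view shows the regulator's knob near (284,205), the gauge near (257,218) and the lock near (315,187). The side view has the knob near (272,218). I'll enlarge both.

```bash
cat > h.py <<'E'
import cv2,numpy as np
from station import cams
def ray(n,u,v):
    m=cams.camera_model(n);K=np.array([[m['fx'],0,m['cx']],[0,m['fy'],m['cy']],[0,0,1]])
    p=cv2.undistortPoints(np.array([[[u,v]]],float),K,m['distortion'])[0,0]
    E=m['extrinsics'];R=E[:3,:3];return -R.T@E[:3,3],R.T@np.array([p[0],p[1],1])
def onz(n,u,v,z):
    o,d=ray(n,u,v);return o+d*(z-o[2])/d[2]
def proj(n,P):
    m=cams.camera_model(n);K=np.array([[m['fx'],0,m['cx']],[0,m['fy'],m['cy']],[0,0,1]]);E=m['extrinsics']
    return cv2.projectPoints(np.array(P,float).reshape(-1,3),cv2.Rodrigues(E[:3,:3])[0],E[:3,3],K,m['distortion'])[0].reshape(-1,2)
def crop(src,dst,x,y,w,h,k):
    im=cv2.imread(src)[y:y+h,x:x+w];cv2.imwrite(dst,cv2.resize(im,None,fx=k,fy=k,interpolation=cv2.INTER_CUBIC))
E
python3 - <<'E'
from h import *
a=cv2.imread('pics/top_0.png')[155:245,230:340];b=cv2.imread('pics/side_0.png')[195:285,230:340]
im=np.vstack([cv2.resize(x,None,fx=7.2,fy=7.2,interpolation=cv2.INTER_CUBIC)[:,:] for x in (a,)])
cv2.imwrite('pics/c1.png',im[:600])
cv2.imwrite('pics/c2.png',cv2.resize(b,None,fx=6.6,fy=6.6,interpolation=cv2.INTER_CUBIC))
E
```

```text
(no output)
```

View pics/c1.png

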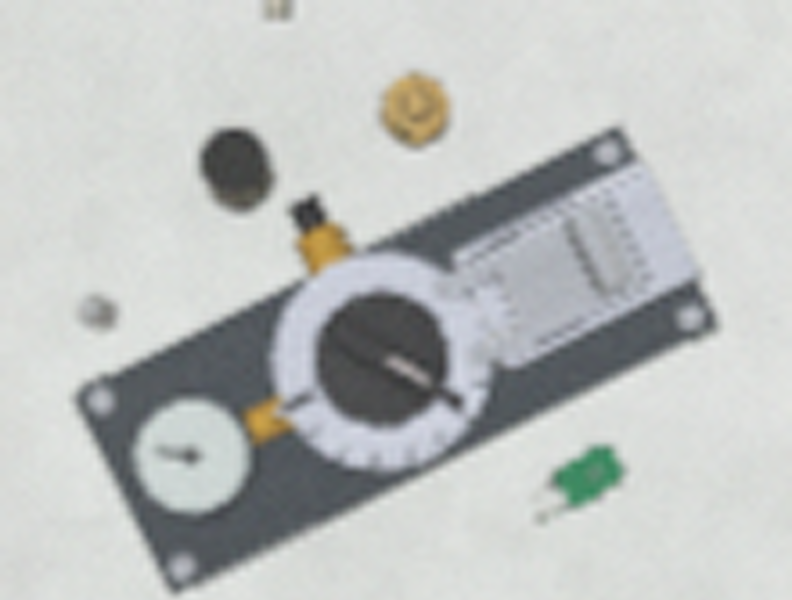

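View pics/c2.png

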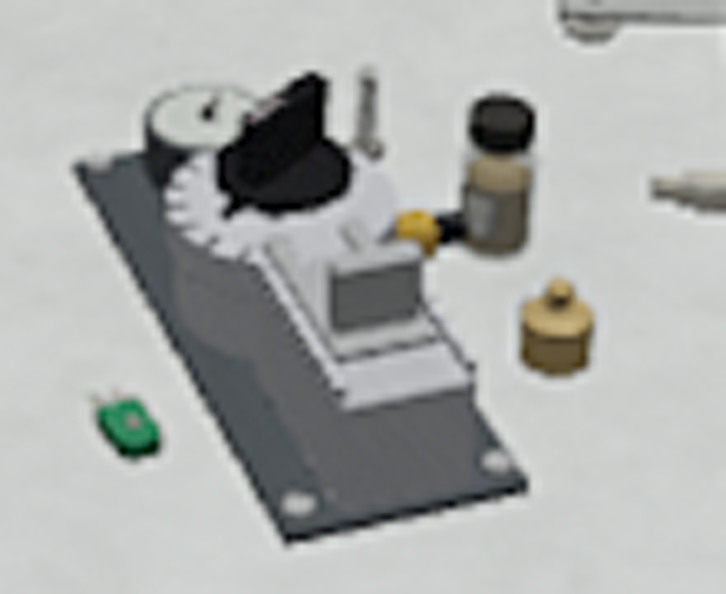

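The crops are clear. In the top crop, the skirt's centre is at (381,358), the dial's at (382,361), the pointer's nose at (460,405) and the wing's tail at (333,330). The lug's top is near (600,250), the plate corners are at (78,400), (172,592), (718,325) and (618,127), and the long mark is at about (297,402).

```bash
python3 - <<'E'
from h import *
f=lambda x,y,z:onz('top',(x+.5)/7.2-.5+230,(y+.5)/7.2-.5+155,z)
np.set_printoptions(precision=4,suppress=True)
for n,a in dict(skirt=(381.5,357.5,.062),dial=(382,361,.048),nose=(460,405,.060),tail=(333,330,.088),line=(410,374,.088),lug=(600,255,.0795),gauge=(191,456,.035),mark=(297,402,.048),
  vial=(235,160,.056),weight=(414,105,.025),bolt=(97,310,.035),plug=(588,475,.01)).items(): print(n,f(*a))
c=[f(*p,.006) for p in ((78,400),(172,592),(718,325),(618,127))]
g=(c[0]+c[1])/2;l=(c[2]+c[3])/2;print(c,'mid',(g+l)/2, 'len',np.linalg.norm(g-l))
d=g-l;print('yaw of +y dir',np.degrees(np.arctan2(d[1],d[0])))
d=c[0]-c[1];print('x dir',np.degrees(np.arctan2(d[1],d[0])))
# side check
g=lambda x,y,z:onz('side',(x+.5)/6.6-.5+230,(y+.5)/6.6-.5+195,z)
print('side lug top',g(374,258,.0795),'skirt',g(285,172,.061),'wing top ends',g(320,78,.088),g(235,140,.088))
E
```

```text
skirt [ 0.5613 -0.0374  0.062 ]
dial [ 0.5607 -0.0376  0.048 ]
nose [ 0.5439 -0.0644  0.06  ]
tail [ 0.5698 -0.0211  0.088 ]
line [ 0.5541 -0.0469  0.088 ]
lug [ 0.5935 -0.1136  0.0795]
gauge [0.5293 0.0317 0.035 ]
mark [ 0.5471 -0.0071  0.048 ]
vial [0.6328 0.0122 0.056 ]
weight [ 0.6546 -0.052   0.025 ]
bolt [0.5827 0.064  0.035 ]
plug [ 0.5186 -0.1119  0.01  ]
[array([0.5517, 0.0745, 0.006 ]), array([0.4802, 0.0418, 0.006 ]), array([ 0.5725, -0.162 ,  0.006 ]), array([ 0.6469, -0.1275,  0.006 ])] mid [ 0.5628 -0.0433  0.006 ] len 0.22348017483781935
yaw of +y dir 114.78687483995347
x dir 24.59986074146201
side lug top [ 0.5959 -0.1176  0.0795] skirt [ 0.563  -0.0438  0.061 ] wing top ends [ 0.5728 -0.0274  0.088 ] [ 0.5483 -0.0681  0.088 ]
```

Request:
move_arm:
  targets:
    - {"dx": 0.6,"dy": 0.9,"rz": 0.3}
    - {"dx": 0.6,"dy": 0.9,"rz": 0.3}
    - {"dx": 0.6,"dy": 0.9,"rz": 0.3}
    - {"dx": 0.6,"dy": 0.9,"rz": 0.3}
    - {"dx": 0.6,"dy": 0.9,"rz": 0.3}
    - {"dx": 0.6,"dy": 0.9,"rz": 0.3}
    - {"dx": 0.6,"dy": 0.9,"rz": 0.3}
    - {"dx": 0.6,"dy": 0.9,"rz": 0.3}
    - {"dx": 0.6,"dy": 0.9,"rz": 0.3}
    - {"dx": 0.6,"dy": 0.9,"rz": 0.3}
  claw: 100

```text
schema error: expected keys dx, dy, dz, rx, ry, rz
```

Request:
move_arm:
  targets:
    - {"dx": 0.6,"dy": 0.9,"rz": 0.3}
    - {"dx": 0.6,"dy": 0.9,"rz": 0.3}
    - {"dx": 0.6,"dy": 0.9,"rz": 0.3}
    - {"dx": 0.6,"dy": 0.9,"rz": 0.3}
    - {"dx": 0.6,"dy": 0.9,"rz": 0.3}
    - {"dx": 0.6,"dy": 0.9,"rz": 0.3}
    - {"dx": 0.6,"dy": 0.9,"rz": 0.3}
    - {"dx": 0.6,"dy": 0.9,"rz": 0.3}
    - {"dx": 0.6,"dy": 0.9,"rz": 0.3}
    - {"dx": 0.6,"dy": 0.9,"rz": 0.3}

```text
schema error: expected keys dx, dy, dz, rx, ry, rz
```

All six keys are needed in every row.

Request:
move_arm:
  targets:
    - {"dx": 0.6,"dy": 0.9,"dz": 0,"rx": 0,"ry": 0,"rz": 0.3}
    - {"dx": 0.6,"dy": 0.9,"dz": 0,"rx": 0,"ry": 0,"rz": 0.3}
    - {"dx": 0.6,"dy": 0.9,"dz": 0,"rx": 0,"ry": 0,"rz": 0.3}
    - {"dx": 0.6,"dy": 0.9,"dz": 0,"rx": 0,"ry": 0,"rz": 0.3}
    - {"dx": 0.6,"dy": 0.9,"dz": 0,"rx": 0,"ry": 0,"rz": 0.3}
    - {"dx": 0.6,"dy": 0.9,"dz": 0,"rx": 0,"ry": 0,"rz": 0.3}
    - {"dx": 0.6,"dy": 0.9,"dz": 0,"rx": 0,"ry": 0,"rz": 0.3}
    - {"dx": 0.6,"dy": 0.9,"dz": 0,"rx": 0,"ry": 0,"rz": 0.3}
    - {"dx": 0.6,"dy": 0.9,"dz": 0,"rx": 0,"ry": 0,"rz": 0.3}
    - {"dx": 0.6,"dy": 0.9,"dz": 0,"rx": 0,"ry": 0,"rz": 0.3}
  claw: 100

```text
t: 1.35
tcp_pos: [0.3373, -0.3703, 0.231]
tool_rot: [0.59, 0.807, 0.0, -0.0]
force: [0.1, 0.3, 0.1]
finger_gap: 1.001
gripper_force: 0.0
```

Request:
move_arm:
  targets:
    - {"dx": 0.6,"dy": 0.9,"dz": 0,"rx": 0,"ry": 0,"rz": 0.3}
    - {"dx": 0.6,"dy": 0.9,"dz": 0,"rx": 0,"ry": 0,"rz": 0.3}
    - {"dx": 0.6,"dy": 0.9,"dz": 0,"rx": 0,"ry": 0,"rz": 0.3}
    - {"dx": 0.6,"dy": 0.9,"dz": 0,"rx": 0,"ry": 0,"rz": 0.3}
    - {"dx": 0.6,"dy": 0.9,"dz": 0,"rx": 0,"ry": 0,"rz": 0.3}
    - {"dx": 0.6,"dy": 0.9,"dz": 0,"rx": 0,"ry": 0,"rz": 0.3}
    - {"dx": 0.6,"dy": 0.9,"dz": 0,"rx": 0,"ry": 0,"rz": 0.3}
    - {"dx": 0.6,"dy": 0.9,"dz": 0,"rx": 0,"ry": 0,"rz": 0.3}
    - {"dx": 0.6,"dy": 0.9,"dz": 0,"rx": 0,"ry": 0,"rz": 0.3}
    - {"dx": 0.6,"dy": 0.9,"dz": 0,"rx": 0,"ry": 0,"rz": 0.3}

```text
t: 2.6
tcp_pos: [0.4871, -0.1454, 0.231]
tool_rot: [-0.154, 0.988, 0.0, -0.0]
force: [0.6, -0.0, -1.1]
finger_gap: 1.001
gripper_force: 0.0
```

Request:
move_arm:
  targets:
    - {"dx": 0.6,"dy": 0.85,"dz": 0,"rx": 0,"ry": 0,"rz": 0.27}
    - {"dx": 0.6,"dy": 0.85,"dz": 0,"rx": 0,"ry": 0,"rz": 0.27}
    - {"dx": 0.6,"dy": 0.85,"dz": 0,"rx": 0,"ry": 0,"rz": 0.27}
    - {"dx": 0.6,"dy": 0.85,"dz": -0.4,"rx": 0,"ry": 0,"rz": 0.27}
    - {"dx": 0.6,"dy": 0.87,"dz": -0.4,"rx": 0,"ry": 0,"rz": 0.27}
    - {"dx": 0,"dy": 0,"dz": -0.6,"rx": 0,"ry": 0,"rz": 0}
    - {"dx": 0,"dy": 0,"dz": -0.6,"rx": 0,"ry": 0,"rz": 0}
    - {"dx": 0,"dy": 0,"dz": -0.6,"rx": 0,"ry": 0,"rz": 0}
    - {"dx": 0,"dy": 0,"dz": -0.6,"rx": 0,"ry": 0,"rz": 0}
    - {"dx": 0,"dy": 0,"dz": -0.4,"rx": 0,"ry": 0,"rz": 0}

```text
t: 3.85
tcp_pos: [0.5615, -0.04, 0.1401]
tool_rot: [-0.484, 0.875, 0.0, -0.0]
force: [0.2, 0.4, 0.0]
finger_gap: 1.001
gripper_force: 0.0
```

```bash
python3 look.py 1; python3 - <<'E'
from h import *
crop('pics/side_1.png','pics/c3.png',225,160,120,90,6.6)
print(proj('side',[[.562,-.0385,.150],[.562,-.0385,.088],[.562,-.0385,.062]]))
E
```

```text
[[273.24083323 183.67132889]
 [272.72206689 208.79440511]
 [272.51472385 218.89660448]]
```

View pics/c3.png

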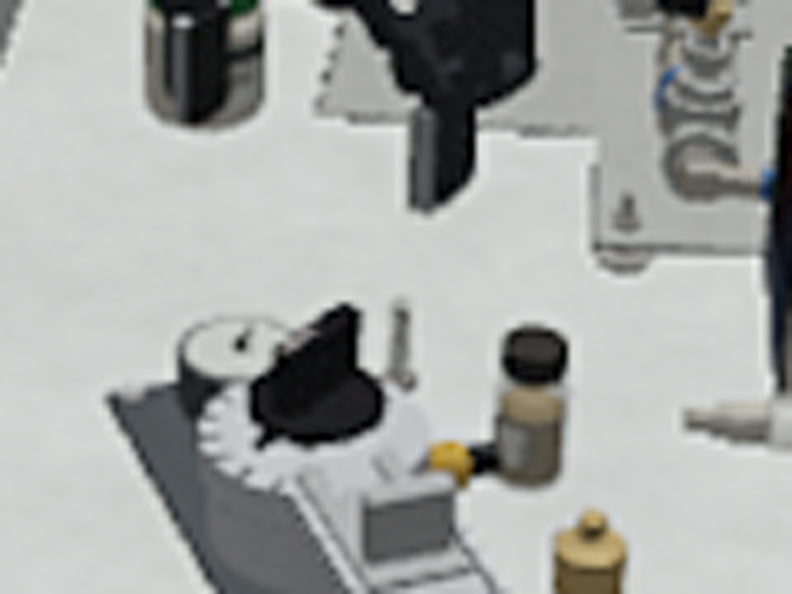

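```bash
python3 - <<'E'
from h import *
c=np.array([.5615,-.04,.153]);d=np.array([-.849,.53,0])
for s in (-.0425,-.057,.0425,.057): print(s,proj('side',c+s*d)*1, (proj('side',c+s*d)-[225,160])*6.6)
im=cv2.imread('pics/top_1.png');cv2.imwrite('pics/c4.png',cv2.resize(np.hstack([im[140:250,200:350]]),None,fx=5.2,fy=5.2,interpolation=cv2.INTER_CUBIC))
s=cv2.imread('pics/side_1.png')[60:250,190:390];cv2.imwrite('pics/c5.png',cv2.resize(s,None,fx=3.1,fy=3.1,interpolation=cv2.INTER_CUBIC))
E
```

```text
-0.0425 [[289.66989002 188.98140053]] [[426.82127416 191.27724351]]
-0.057 [[295.51716401 191.16628559]] [[465.41328245 205.69748487]]
0.0425 [[256.92205496 176.7704114 ]] [[210.68556272 110.68471524]]
0.057 [[251.59009305 174.78634604]] [[175.49461413  97.58988388]]
```

View pics/c5.png

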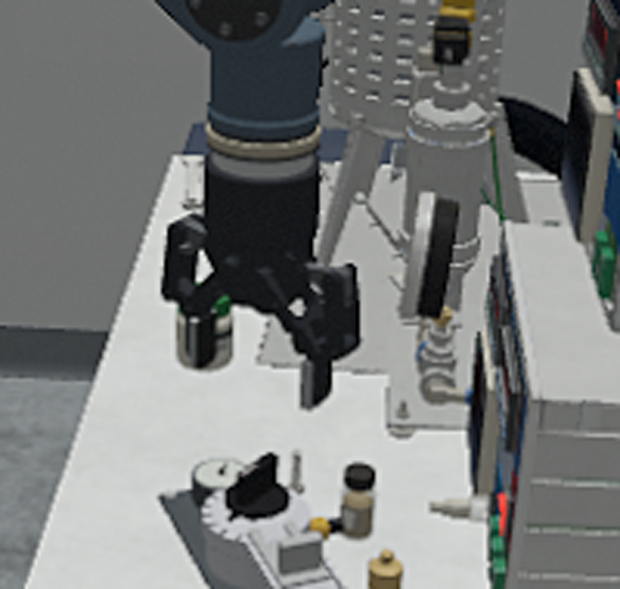

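The side view shows the open gripper straddling the knob as predicted, with the right-hand tip at (315,400) and the left one in front of the jar at (205,360). The route down is clear.

Request:
move_arm:
  targets:
    - {"dx": 0,"dy": 0,"dz": -0.48,"rx": 0,"ry": 0,"rz": 0}
    - {"dx": 0,"dy": 0,"dz": -0.48,"rx": 0,"ry": 0,"rz": 0}
    - {"dx": 0,"dy": 0,"dz": -0.48,"rx": 0,"ry": 0,"rz": 0}
    - {"dx": 0,"dy": 0,"dz": -0.48,"rx": 0,"ry": 0,"rz": 0}
    - {"dx": 0,"dy": 0,"dz": -0.48,"rx": 0,"ry": 0,"rz": 0}
    - {"dx": 0,"dy": 0,"dz": -0.48,"rx": 0,"ry": 0,"rz": 0}
    - {"dx": 0,"dy": 0,"dz": 0,"rx": 0,"ry": 0,"rz": 0}
    - {"dx": 0,"dy": 0,"dz": 0,"rx": 0,"ry": 0,"rz": 0}
    - {"dx": 0,"dy": 0,"dz": 0,"rx": 0,"ry": 0,"rz": 0}
    - {"dx": 0,"dy": 0,"dz": 0,"rx": 0,"ry": 0,"rz": 0}
  claw: 60

```text
t: 5.2
tcp_pos: [0.5623, -0.0397, 0.0698]
tool_rot: [-0.484, 0.875, -0.0, 0.0]
force: [-0.1, -0.0, 0.1]
finger_gap: 0.601
gripper_force: 0.0
```

Request:
move_arm:
  targets:
    - {"dx": 0,"dy": 0,"dz": 0,"rx": 0,"ry": 0,"rz": 0}
    - {"dx": 0,"dy": 0,"dz": 0,"rx": 0,"ry": 0,"rz": 0}
    - {"dx": 0,"dy": 0,"dz": 0,"rx": 0,"ry": 0,"rz": 0}
    - {"dx": 0,"dy": 0,"dz": 0,"rx": 0,"ry": 0,"rz": 0}
    - {"dx": 0,"dy": 0,"dz": 0,"rx": 0,"ry": 0,"rz": 0}
    - {"dx": 0,"dy": 0,"dz": 0,"rx": 0,"ry": 0,"rz": 0}
    - {"dx": 0,"dy": 0,"dz": 0,"rx": 0,"ry": 0,"rz": 0}
    - {"dx": 0,"dy": 0,"dz": 0,"rx": 0,"ry": 0,"rz": 0}
    - {"dx": 0,"dy": 0,"dz": 0,"rx": 0,"ry": 0,"rz": 0}
    - {"dx": 0,"dy": 0,"dz": 0,"rx": 0,"ry": 0,"rz": 0}
  claw: 0
  newtons: 30

```text
t: 6.45
tcp_pos: [0.5615, -0.0393, 0.0692]
tool_rot: [-0.484, 0.875, 0.0, -0.0]
force: [-3.8, 3.1, 5.5]
finger_gap: 0.107
gripper_force: 33.2
```

```bash
python3 -c "
from station import sensors
s=sensors.sense();print(s['t'],s['tcp_pos'],s['force'],s['ft_torque'],s['finger_gap'],s['gripper_force'],s['q'])"
```

```text
6.45 [ 0.5614549  -0.0393392   0.06916575] [-3.81242195  3.08250111  5.48664461] [0.59998725 0.69788163 0.06437141] 0.1068534720723141 33.234073519706726 [-2.68551210e-01  6.81033312e-01  1.71486874e+00  2.20336132e-04
  7.46952629e-01 -2.85011669e+00]
```

Gripped: the opening is 9 mm on the 10 mm wing. Now I press down 7 mm with a firmer grip.

Request:
move_arm:
  targets:
    - {"dx": 0,"dy": 0,"dz": 0,"rx": 0,"ry": 0,"rz": 0}
    - {"dx": 0,"dy": 0,"dz": 0,"rx": 0,"ry": 0,"rz": 0}
    - {"dx": 0,"dy": 0,"dz": -0.07,"rx": 0,"ry": 0,"rz": 0}
    - {"dx": 0,"dy": 0,"dz": -0.07,"rx": 0,"ry": 0,"rz": 0}
    - {"dx": 0,"dy": 0,"dz": -0.07,"rx": 0,"ry": 0,"rz": 0}
    - {"dx": 0,"dy": 0,"dz": -0.07,"rx": 0,"ry": 0,"rz": 0}
    - {"dx": 0,"dy": 0,"dz": 0,"rx": 0,"ry": 0,"rz": 0}
    - {"dx": 0,"dy": 0,"dz": 0,"rx": 0,"ry": 0,"rz": -0.15}
    - {"dx": 0,"dy": 0,"dz": 0,"rx": 0,"ry": 0,"rz": -0.2}
    - {"dx": 0,"dy": 0,"dz": 0,"rx": 0,"ry": 0,"rz": -0.2}
  claw: 0
  newtons: 50

```text
t: 7.7
tcp_pos: [0.561, -0.039, 0.0628]
tool_rot: [-0.352, 0.936, 0.001, -0.001]
force: [-5.5, 3.6, 9.7]
finger_gap: 0.104
gripper_force: 55.7
```

```bash
cat > s.py <<'E'
from station import sensors
import numpy as np
np.set_printoptions(precision=4,suppress=True)
s=sensors.sense();r=s['tool_rot'];print(s['t'],s['tcp_pos'],s['force'],s['ft_torque'],s['finger_gap'],s['gripper_force'],s['q'][5],'phi',np.degrees(2*np.arctan2(r[1],r[0]))%360)
E
python3 s.py
```

```text
7.7 [ 0.561  -0.039   0.0628] [-5.4716  3.5776  9.6787] [0.8096 1.0154 0.0704] 0.10360945783386231 55.73577404022217 -2.5587736677193553 phi 221.21309536171862
```

Request:
move_arm:
  targets:
    - {"dx": -0.02,"dy": 0.012,"dz": -0.02,"rx": 0,"ry": 0,"rz": -0.2}
    - {"dx": 0,"dy": 0,"dz": 0,"rx": 0,"ry": 0,"rz": -0.2}
    - {"dx": 0,"dy": 0,"dz": 0,"rx": 0,"ry": 0,"rz": -0.2}
    - {"dx": 0,"dy": 0,"dz": 0,"rx": 0,"ry": 0,"rz": -0.2}
    - {"dx": 0,"dy": 0,"dz": 0,"rx": 0,"ry": 0,"rz": -0.2}
    - {"dx": 0,"dy": 0,"dz": 0,"rx": 0,"ry": 0,"rz": -0.2}
    - {"dx": 0,"dy": 0,"dz": 0,"rx": 0,"ry": 0,"rz": -0.2}
    - {"dx": 0,"dy": 0,"dz": 0,"rx": 0,"ry": 0,"rz": -0.2}
    - {"dx": 0,"dy": 0,"dz": 0,"rx": 0,"ry": 0,"rz": -0.2}
    - {"dx": 0,"dy": 0,"dz": 0,"rx": 0,"ry": 0,"rz": -0.2}

```text
t: 8.95
tcp_pos: [0.5603, -0.037, 0.0622]
tool_rot: [0.164, 0.986, 0.002, -0.001]
force: [-4.6, 10.0, 10.3]
finger_gap: 0.1
gripper_force: 55.8
```

```bash
python3 s.py
```

```text
8.95 [ 0.5603 -0.037   0.0622] [-4.5668  9.9852 10.3412] [1.9378 0.8401 0.1034] 0.09971913970288687 55.827839970588684 -1.5113189940152005 phi 161.14154816300464
```

Request:
move_arm:
  targets:
    - {"dx": -0.01,"dy": 0.03,"dz": 0,"rx": 0,"ry": 0,"rz": -0.2}
    - {"dx": 0,"dy": 0,"dz": 0,"rx": 0,"ry": 0,"rz": -0.2}
    - {"dx": 0,"dy": 0,"dz": 0,"rx": 0,"ry": 0,"rz": -0.2}
    - {"dx": 0,"dy": 0,"dz": 0,"rx": 0,"ry": 0,"rz": -0.2}
    - {"dx": 0,"dy": 0,"dz": 0,"rx": 0,"ry": 0,"rz": -0.2}
    - {"dx": 0,"dy": 0,"dz": 0,"rx": 0,"ry": 0,"rz": -0.2}
    - {"dx": 0,"dy": 0,"dz": 0,"rx": 0,"ry": 0,"rz": -0.2}
    - {"dx": 0,"dy": 0,"dz": 0,"rx": 0,"ry": 0,"rz": -0.15}
    - {"dx": 0,"dy": 0,"dz": 0,"rx": 0,"ry": 0,"rz": 0}
    - {"dx": 0,"dy": 0,"dz": 0,"rx": 0,"ry": 0,"rz": 0}

```text
t: 10.2
tcp_pos: [0.5613, -0.0355, 0.0625]
tool_rot: [0.539, 0.842, 0.002, -0.001]
force: [-2.5, 13.0, 9.8]
finger_gap: 0.102
gripper_force: 55.7
```

```bash
python3 s.py
```

```text
10.2 [ 0.5613 -0.0355  0.0625] [-2.4898 13.046   9.7774] [2.4187 0.5221 0.0326] 0.10190895342948192 55.71950912475586 -0.7017154171243295 phi 114.76577900295811
```

Request:
move_arm:
  targets:
    - {"dx": -0.01,"dy": 0.04,"dz": 0,"rx": 0,"ry": 0,"rz": 0}
    - {"dx": 0,"dy": 0,"dz": 0.07,"rx": 0,"ry": 0,"rz": 0}
    - {"dx": 0,"dy": 0,"dz": 0.07,"rx": 0,"ry": 0,"rz": 0}
    - {"dx": 0,"dy": 0,"dz": 0.07,"rx": 0,"ry": 0,"rz": 0}
    - {"dx": 0,"dy": 0,"dz": 0.07,"rx": 0,"ry": 0,"rz": 0}
    - {"dx": 0,"dy": 0,"dz": 0,"rx": 0,"ry": 0,"rz": 0}
    - {"dx": 0,"dy": 0,"dz": 0,"rx": 0,"ry": 0,"rz": 0}
    - {"dx": 0,"dy": 0,"dz": 0,"rx": 0,"ry": 0,"rz": 0}
    - {"dx": 0,"dy": 0,"dz": 0,"rx": 0,"ry": 0,"rz": 0}
    - {"dx": 0,"dy": 0,"dz": 0,"rx": 0,"ry": 0,"rz": 0}

```text
t: 11.45
tcp_pos: [0.5613, -0.0353, 0.0688]
tool_rot: [0.539, 0.842, 0.002, -0.001]
force: [-2.4, 10.7, 4.6]
finger_gap: 0.105
gripper_force: 55.0
```

```bash
python3 s.py
```

```text
11.45 [ 0.5613 -0.0353  0.0688] [-2.4266 10.7259  4.5652] [ 1.8945  0.3793 -0.034 ] 0.10493838835161853 54.99150216579437 -0.7001175900384601 phi 114.79308820280531
```

The knob followed the tool up with the spring still pushing, so it looks clicked. I'll release and rise clear.

Request:
move_arm:
  targets:
    - {"dx": 0,"dy": 0,"dz": 0,"rx": 0,"ry": 0,"rz": 0}
    - {"dx": 0,"dy": 0,"dz": 0,"rx": 0,"ry": 0,"rz": 0}
    - {"dx": 0,"dy": 0,"dz": 0,"rx": 0,"ry": 0,"rz": 0}
    - {"dx": 0,"dy": 0,"dz": 0,"rx": 0,"ry": 0,"rz": 0}
    - {"dx": 0,"dy": 0,"dz": 0.5,"rx": 0,"ry": 0,"rz": 0}
    - {"dx": 0,"dy": 0,"dz": 0.7,"rx": 0,"ry": 0,"rz": 0}
    - {"dx": 0,"dy": 0,"dz": 0.7,"rx": 0,"ry": 0,"rz": 0}
    - {"dx": 0,"dy": 0,"dz": 0.7,"rx": 0,"ry": 0,"rz": 0}
    - {"dx": 0,"dy": 0,"dz": 0.7,"rx": 0,"ry": 0,"rz": 0}
    - {"dx": 0,"dy": 0,"dz": 0.7,"rx": 0,"ry": 0,"rz": 0}
  claw: 60

```text
t: 12.7
tcp_pos: [0.5611, -0.0376, 0.1704]
tool_rot: [0.538, 0.843, 0.0, 0.001]
force: [-0.2, 0.5, 0.7]
finger_gap: 0.599
gripper_force: 0.0
```

```bash
python3 look.py 2; python3 s.py; python3 -c "
from h import *
crop('pics/side_2.png','pics/c6.png',225,160,120,90,6.6)"
```

```text
12.8 [ 0.5626 -0.038   0.1715] [0.0746 0.4466 0.4092] [-0.0276 -0.0275 -0.0478] 0.6001925587698035 0.0 -0.700264643204976 phi 114.91185268423975
```

View pics/c6.png

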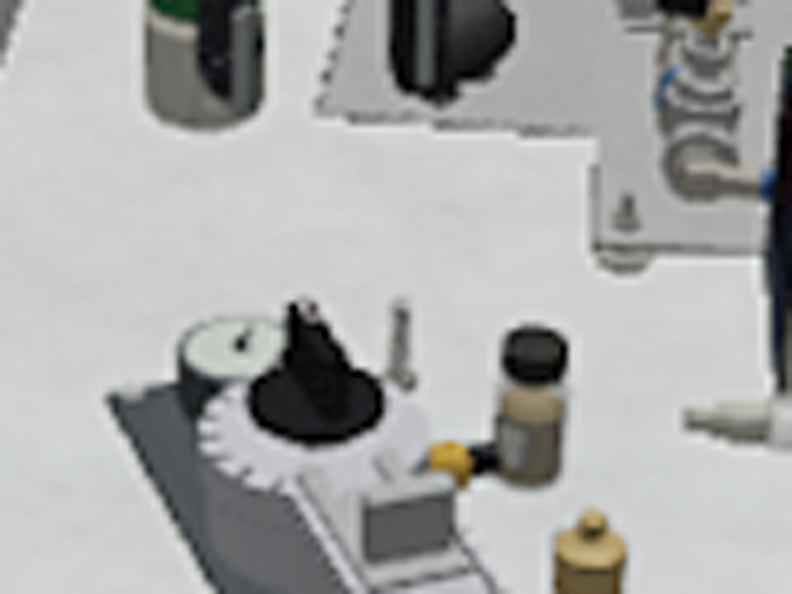

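The side view shows the white line at the gauge's end of the wing, at (303,305). The skirt's lower rim is at row 442, as it was before pressing, so the knob is up. Next I go behind the lug with the fingers shut; the tool already faces along the slide.

Request:
move_arm:
  targets:
    - {"dx": 0.38,"dy": -0.83,"dz": 0,"rx": 0,"ry": 0,"rz": 0}
    - {"dx": 0.38,"dy": -0.83,"dz": 0,"rx": 0,"ry": 0,"rz": 0}
    - {"dx": 0.38,"dy": -0.83,"dz": 0,"rx": 0,"ry": 0,"rz": 0}
    - {"dx": 0.38,"dy": -0.83,"dz": 0,"rx": 0,"ry": 0,"rz": 0}
    - {"dx": 0.38,"dy": -0.83,"dz": 0,"rx": 0,"ry": 0,"rz": 0}
    - {"dx": 0,"dy": 0,"dz": -0.5,"rx": 0,"ry": 0,"rz": 0}
    - {"dx": 0,"dy": 0,"dz": -0.5,"rx": 0,"ry": 0,"rz": 0}
    - {"dx": 0,"dy": 0,"dz": -0.5,"rx": 0,"ry": 0,"rz": 0}
    - {"dx": 0,"dy": 0,"dz": -0.5,"rx": 0,"ry": 0,"rz": 0}
    - {"dx": 0,"dy": 0,"dz": -0.5,"rx": 0,"ry": 0,"rz": 0}
  claw: 0
  newtons: 20

```text
t: 14.05
tcp_pos: [0.6083, -0.1407, 0.1053]
tool_rot: [0.538, 0.843, -0.0, -0.0]
force: [0.6, 0.4, 0.3]
finger_gap: 0.001
gripper_force: 0.0
```

```bash
python3 look.py 3; python3 s.py; python3 -c "
from h import *
a=cv2.imread('pics/top_3.png')[155:245,240:360];b=cv2.imread('pics/side_3.png')[165:255,225:345]
cv2.imwrite('pics/c7.png',cv2.resize(np.hstack([b]),None,fx=6.6,fy=6.6,interpolation=cv2.INTER_CUBIC))"
```

```text
14.15 [ 0.6074 -0.1406  0.1045] [-0.0813  0.0692 -0.2907] [ 0.0337 -0.0199  0.0389] 0.00034353203530791937 0.0 -0.8415158576193432 phi 114.92844921439107
```

View pics/c7.png

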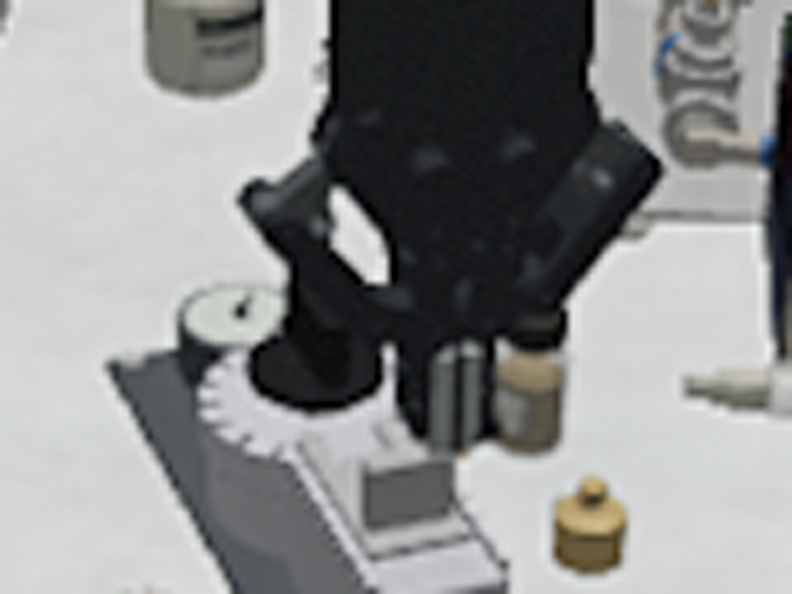

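The side view shows the shut fingers at (460,440), behind the lug at (405,490) and in line with it. I lower them and start pushing.

Request:
move_arm:
  targets:
    - {"dx": 0,"dy": 0,"dz": -0.4,"rx": 0,"ry": 0,"rz": 0}
    - {"dx": 0,"dy": 0,"dz": -0.4,"rx": 0,"ry": 0,"rz": 0}
    - {"dx": 0,"dy": 0,"dz": -0.4,"rx": 0,"ry": 0,"rz": 0}
    - {"dx": 0,"dy": 0,"dz": -0.4,"rx": 0,"ry": 0,"rz": 0}
    - {"dx": -0.084,"dy": 0.182,"dz": 0,"rx": 0,"ry": 0,"rz": 0}
    - {"dx": -0.084,"dy": 0.182,"dz": 0,"rx": 0,"ry": 0,"rz": 0}
    - {"dx": -0.084,"dy": 0.182,"dz": 0,"rx": 0,"ry": 0,"rz": 0}
    - {"dx": -0.084,"dy": 0.182,"dz": 0,"rx": 0,"ry": 0,"rz": 0}
    - {"dx": -0.084,"dy": 0.182,"dz": 0,"rx": 0,"ry": 0,"rz": 0}
    - {"dx": 0,"dy": 0,"dz": 0,"rx": 0,"ry": 0,"rz": 0}

```text
t: 15.4
tcp_pos: [0.5979, -0.1179, 0.0666]
tool_rot: [0.538, 0.843, 0.0, -0.0]
force: [-0.0, -0.5, 0.4]
finger_gap: -0.005
gripper_force: 0.1
```

```bash
cat >> s.py <<'E'
d=s['tcp_pos'][:2]-[.562,-.0372];print('dist',d@[.4179,-.9085],'across',d@[.9085,.4179])
E
python3 s.py
```

```text
15.4 [ 0.5979 -0.1179  0.0666] [-0.01   -0.5213  0.4315] [ 0.0088 -0.0327  0.0367] -0.005361111077745444 0.11840826831758022 -0.8134305158889776 phi 114.91001701875022
dist 0.08833586797899755 across -0.0011543550417859468
```

Request:
move_arm:
  targets:
    - {"dx": -0.084,"dy": 0.182,"dz": 0,"rx": 0,"ry": 0,"rz": 0}
    - {"dx": -0.084,"dy": 0.182,"dz": 0,"rx": 0,"ry": 0,"rz": 0}
    - {"dx": -0.084,"dy": 0.182,"dz": 0,"rx": 0,"ry": 0,"rz": 0}
    - {"dx": -0.067,"dy": 0.145,"dz": 0,"rx": 0,"ry": 0,"rz": 0}
    - {"dx": 0,"dy": 0,"dz": 0,"rx": 0,"ry": 0,"rz": 0}
    - {"dx": 0,"dy": 0,"dz": 0,"rx": 0,"ry": 0,"rz": 0}
    - {"dx": 0,"dy": 0,"dz": 0,"rx": 0,"ry": 0,"rz": 0}
    - {"dx": 0,"dy": 0,"dz": 0,"rx": 0,"ry": 0,"rz": 0}
    - {"dx": 0,"dy": 0,"dz": 0,"rx": 0,"ry": 0,"rz": 0}
    - {"dx": 0,"dy": 0,"dz": 0,"rx": 0,"ry": 0,"rz": 0}

```text
t: 16.65
tcp_pos: [0.59, -0.1013, 0.0663]
tool_rot: [0.538, 0.843, -0.0, -0.0]
force: [-0.1, -0.9, -0.2]
finger_gap: -0.001
gripper_force: 0.0
```

```bash
python3 s.py
```

```text
16.65 [ 0.59   -0.1013  0.0663] [-0.0733 -0.8556 -0.1555] [0.0223 0.0095 0.0234] -0.0007904830071684085 0.0 -0.7911871321735338 phi 114.9034536667198
dist 0.06990077981529627 across -0.00136735967131876
```

Request:
move_arm:
  targets:
    - {"dx": -0.017,"dy": 0.036,"dz": 0,"rx": 0,"ry": 0,"rz": 0}
    - {"dx": -0.017,"dy": 0.036,"dz": 0,"rx": 0,"ry": 0,"rz": 0}
    - {"dx": -0.017,"dy": 0.036,"dz": 0,"rx": 0,"ry": 0,"rz": 0}
    - {"dx": -0.017,"dy": 0.036,"dz": 0,"rx": 0,"ry": 0,"rz": 0}
    - {"dx": -0.017,"dy": 0.036,"dz": 0,"rx": 0,"ry": 0,"rz": 0}
    - {"dx": 0,"dy": 0,"dz": 0,"rx": 0,"ry": 0,"rz": 0}
    - {"dx": 0,"dy": 0,"dz": 0,"rx": 0,"ry": 0,"rz": 0}
    - {"dx": 0,"dy": 0,"dz": 0,"rx": 0,"ry": 0,"rz": 0}
    - {"dx": 0,"dy": 0,"dz": 0,"rx": 0,"ry": 0,"rz": 0}
    - {"dx": 0,"dy": 0,"dz": 0,"rx": 0,"ry": 0,"rz": 0}

```text
t: 17.9
tcp_pos: [0.5883, -0.0973, 0.0664]
tool_rot: [0.538, 0.843, -0.0, 0.001]
force: [0.7, -5.1, -0.7]
finger_gap: -0.003
gripper_force: 2.5
```

```bash
python3 s.py
```

```text
17.9 [ 0.5883 -0.0973  0.0664] [ 0.7108 -5.0541 -0.747 ] [-0.8422 -0.1339 -0.0524] -0.002614449149874183 2.528323832048045 -0.7852787619687269 phi 114.91438121166044
dist 0.06553407743089276 across -0.0012330944789332209
```

Force is rising at 65.5 mm, where the stop was expected. I push 1.25 mm more to confirm it.

Request:
move_arm:
  targets:
    - {"dx": -0.011,"dy": 0.023,"dz": 0,"rx": 0,"ry": 0,"rz": 0}
    - {"dx": -0.011,"dy": 0.023,"dz": 0,"rx": 0,"ry": 0,"rz": 0}
    - {"dx": 0,"dy": 0,"dz": 0,"rx": 0,"ry": 0,"rz": 0}
    - {"dx": 0,"dy": 0,"dz": 0,"rx": 0,"ry": 0,"rz": 0}
    - {"dx": 0,"dy": 0,"dz": 0,"rx": 0,"ry": 0,"rz": 0}
    - {"dx": 0,"dy": 0,"dz": 0,"rx": 0,"ry": 0,"rz": 0}
    - {"dx": 0,"dy": 0,"dz": 0,"rx": 0,"ry": 0,"rz": 0}
    - {"dx": 0,"dy": 0,"dz": 0,"rx": 0,"ry": 0,"rz": 0}
    - {"dx": 0,"dy": 0,"dz": 0,"rx": 0,"ry": 0,"rz": 0}
    - {"dx": 0,"dy": 0,"dz": 0,"rx": 0,"ry": 0,"rz": 0}

```text
t: 19.15
tcp_pos: [0.5883, -0.0972, 0.0665]
tool_rot: [0.538, 0.843, -0.0, 0.002]
force: [2.0, -7.6, -1.9]
finger_gap: -0.0
gripper_force: 3.8
```

```bash
python3 s.py
```

```text
19.15 [ 0.5883 -0.0972  0.0665] [ 2.0133 -7.6184 -1.9343] [-1.3447 -0.2492  0.0489] -0.00012768725302715842 3.802846331798264 -0.7837397161807825 phi 114.93631489797367
dist 0.06548484928729956 across -0.0011763033118295837
```

The lock is at a hard stop: the force rises and there's no further travel. I back off and rise.

Request:
move_arm:
  targets:
    - {"dx": 0.08,"dy": -0.18,"dz": 0,"rx": 0,"ry": 0,"rz": 0}
    - {"dx": 0.08,"dy": -0.18,"dz": 0,"rx": 0,"ry": 0,"rz": 0}
    - {"dx": 0.16,"dy": -0.36,"dz": 0,"rx": 0,"ry": 0,"rz": 0}
    - {"dx": 0,"dy": 0,"dz": 0.5,"rx": 0,"ry": 0,"rz": 0}
    - {"dx": 0,"dy": 0,"dz": 0.9,"rx": 0,"ry": 0,"rz": 0}
    - {"dx": 0,"dy": 0,"dz": 0.9,"rx": 0,"ry": 0,"rz": 0}
    - {"dx": 0,"dy": 0,"dz": 0.9,"rx": 0,"ry": 0,"rz": 0}
    - {"dx": 0,"dy": -0.5,"dz": 0.9,"rx": 0,"ry": 0,"rz": 0}
    - {"dx": -0.4,"dy": -0.9,"dz": 0.7,"rx": 0,"ry": 0,"rz": 0}
    - {"dx": -0.4,"dy": -0.9,"dz": 0,"rx": 0,"ry": 0,"rz": 0}

```text
t: 20.4
tcp_pos: [0.5762, -0.1717, 0.1891]
tool_rot: [0.538, 0.843, 0.0, 0.002]
force: [0.6, 0.2, 0.6]
finger_gap: 0.003
gripper_force: 0.0
```

Request:
move_arm:
  targets:
    - {"dx": -0.4,"dy": -0.9,"dz": 0,"rx": 0,"ry": 0,"rz": 0}
    - {"dx": -0.4,"dy": -0.9,"dz": 0,"rx": 0,"ry": 0,"rz": 0}
    - {"dx": -0.4,"dy": -0.9,"dz": 0,"rx": 0,"ry": 0,"rz": 0}
    - {"dx": -0.4,"dy": -0.9,"dz": 0,"rx": 0,"ry": 0,"rz": 0}
    - {"dx": 0,"dy": 0,"dz": 0,"rx": 0,"ry": 0,"rz": 0}
    - {"dx": 0,"dy": 0,"dz": 0,"rx": 0,"ry": 0,"rz": 0}
    - {"dx": 0,"dy": 0,"dz": 0,"rx": 0,"ry": 0,"rz": 0}
    - {"dx": 0,"dy": 0,"dz": 0,"rx": 0,"ry": 0,"rz": 0}
    - {"dx": 0,"dy": 0,"dz": 0,"rx": 0,"ry": 0,"rz": 0}
    - {"dx": 0,"dy": 0,"dz": 0,"rx": 0,"ry": 0,"rz": 0}

```text
t: 21.65
tcp_pos: [0.5354, -0.2609, 0.1863]
tool_rot: [0.538, 0.843, 0.0, -0.0]
force: [0.0, -0.3, 0.5]
finger_gap: -0.001
gripper_force: 0.0
```

```bash
python3 look.py 4; python3 s.py; python3 -c "
from h import *
a=cv2.imread('pics/top_4.png')[160:240,235:335];b=cv2.imread('pics/side_4.png')[195:275,230:330]
cv2.imwrite('pics/c8.png',cv2.resize(np.hstack([a,b]),None,fx=4,fy=4,interpolation=cv2.INTER_CUBIC))"
```

```text
21.75 [ 0.5353 -0.2611  0.1863] [-0.2877  0.2425  0.218 ] [-0.0292 -0.0241 -0.0397] 0.0035097825961796724 0.0 -1.0759492516487024 phi 114.91069219537518
dist 0.19224100682232723 across -0.11776955518557335
```

View pics/c8.png

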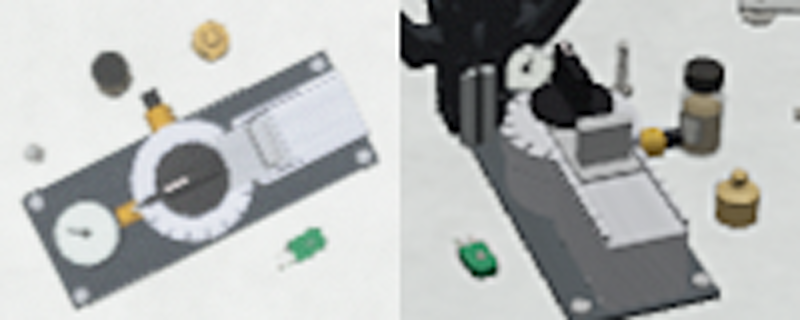

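The pictures show the pointer on the long mark, near (150,205) on the left, and the fork home with its lug at (262,145). The bystanders have not moved and the robot is clear.

```bash
python3 -c "
from station import order
print(order.sign_off())"
```

```text
the job is handed in; nothing more can be done
None
```

The knob is clicked up at the long mark, the lock is pushed to its hard stop round the neck, the surrounding things are where they were, and the job was handed in at about 22 s; the sign-off returned no verdict.

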